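# Bring the take-up reel's threading slot to the top

## Robot

A 7-joint arm with a two-finger parallel gripper is mounted at the origin on the work surface. World frame = base frame: x ahead of the robot, y to its left, z up, the work surface at z = 0. Lengths are in m, angles in rad, forces in N, time in s.
With the tool pointing down it reaches from about 0.35 to 0.9 m from the base axis. Payload 19.9 kg.
Tool frame: the origin (TCP) lies between the finger pads; the fingertips stand 19 mm ahead of it and the grasp point (between the pads) is the TCP; z points along the fingers, y is the line along which they close (so a half turn about z gives the same grasp; the last joint's range is limited). The gripper opens to 94 mm and grips with 3 to 60 N. Pads are 16 mm wide; open, the fingers measure 119 mm over their backs; the gripper's body (75 mm by 177 mm) begins 78 mm behind the grasp point.
Start: joints at [-1.317, 0.417, -0.01, 1.614, 0.005, 1.111, -0.053], TCP at [0.182, 0.598, 0.224] pointing down, gripper open.
Joint ranges: [-2.81, 2.81], [-0.39, 2.02], [-1.27, 1.25], [0.06, 2.57], [-1.19, 4.33], [0.19, 2], [-2.82, 2.82]. Speed limits (rad/s): [1.89, 1.89, 2.39, 2.39, 3.01, 3.01, 3.01].

## Interface

Orientations are given as a 3x3 rotation matrix whose columns are the frame's x, y, z axes.
In Python, from rig import robot gives the robot as it stands. Calls block until the motion is done:
- robot.move_ptp(position, orientation): joint-space move of the TCP to a pose.
- robot.move_linear(position, velocity=0.15, frame=None, threshold=None): straight line of the TCP; frame=None keeps the orientation; velocity is the mean speed in m/s. With threshold (N) it stops when the force on the tool has changed by that much, and returns True; else False.
- robot.goto_joints(angles): joint-space move.
- robot.gripper_to(opening): finger opening in m; the grip force is fixed at half the most; returns when the fingers have stopped.
- robot.pause(seconds).
- robot.ik(position, orientation): joint angles nearest the present ones, or None.
- robot.get_state(): the state.
- robot.grab_frame(name): name is "scene" or "top" or "wrist"; returns the picture (384x512x3 uint8, red, green, blue); there is no depth.
- robot.camera_info(name): a dict with "fx", "fy", "cx", "cy" (pixels), "rvec" (rotation vector, rad) and "tvec" (3), from world to camera coordinates, as OpenCV has them. Camera axes: x right, y down, z forward; pixel columns grow to the right and rows downward; lengths in m; the calibration is good to about 2 mm. A picture is of the moment at which its call begins: read the wrist's pose just before it. camera_info takes no time and is no camera call; for the wrist camera it gives the pose at the moment of the call.
A pose or a line that the arm cannot do raises robot.PlanningError and nothing moves.
- robot.sign_off(): hands the job in; it is judged then, once.
The state is a dict: "time": time; "qpos": joint angles; "joint_vel": joint speeds; "effort": joint torques, N m; "ee_pos": TCP position; "tool_rot": TCP orientation; "force": force on the tool from outside, world axes, zero at the start; "moment": the same for the moment, N m; "opening": finger opening in m; "grasp_force": force on a finger pad.
Only numpy, scipy, OpenCV 4.12 (cv2) and the standard library are available. Lean on these libraries where they do the work, as an engineer would, in place of code of your own. Each camera call takes 0.05 s, during which the arm holds its last target. There are 200 camera calls.

## Task

The empty take-up reel on the tape counter has to be ready for the next tape: with a fingertip, gently push one spoke after another to turn the reel until its threading slot, the slit through the one split spoke, points straight up. Do not grip anything, leave the other things on the bench where they are, and finish with the reel at rest and the hand clear of it.

Things in the scene. Friction and masses are not known exactly. Their poses are not given: they have to be found in the camera images.
- reel: light grey 330 mm reel, turning on a level spindle. Origin: its centre, mid-width, 184 mm above the bench. x: spindle axis, away from the counter's front; z: towards the slot (up when done). Six straight spokes, 60 degrees apart, the first along +z, run from radius 58 mm (core) to 138 mm (rim), open windows between. Five are 20 mm wide; the one along +z is split: two 11 mm bars, 12 mm slit
- reel_hub (a point): on the reel's front face (x = -6.5 mm from its centre; the reel is 13 mm wide) at the spindle axis. From the face a retaining knob of radius 15 mm stands out 15 mm to the front. Behind the reel is free space, but for a 28 mm wide post up to 205 mm above the bench that starts 32 mm behind the reel's mid-plane
- reel_slot (a point): outer end of the threading slot: mid-width, at the rim's outer edge, 165 mm from the reel's centre; the slit runs on through the rim ring (inner radius 138, outer 165 mm). At the start it lies in the lower half, 109 to 180 degrees from the top either way. The reel turns freely both ways; a felt brake (0.1 N m, about 1 N at mid-spoke) stops it where it is left
- counter: bench tape counter, fixed; origin on the bench straight under the reel's centre, x away from its front, y to its left, z up; turned by -0.3 to 0.05 rad. At its left (y 0.197 to 0.347) is the counting head: deck 115 mm high, bridge up to 181 mm; at y = 0.325 a bare feed spindle on a post 205 mm high
- console_top (a point): middle of the top edge of the console before the reel, 200 mm above the bench, 372 mm wide. It is an upright wall, 36 to 48 mm before the reel's mid-plane, then a front panel that slopes down to the bench about 120 mm before the mid-plane; the reel's part below it cannot be reached from the front
- clip_tin: small open steel tin, 44 mm across, 45 mm high, loose on the counter's deck; origin under its centre
- flux_bottle: amber bottle, 44 mm across, 105 mm high, on the bench to the right of the counter; origin under its centre
- screwdriver: screwdriver, 160 mm long, lying before the counter; origin under its middle
- splice_roll: ring-shaped roll, 84 mm across, 20 mm high, lying at the left end of the counter; origin under its centre
- board: green circuit board, 80 x 110 mm, 13 mm high, lying behind the counter; origin under its centre
- parts_box: open blue box with a divider, 100 x 75 x 50 mm, to the right of the counter; origin under its centre
- small_reel: closed black reel, 178 mm across, 12 mm high, lying flat behind the counter; origin under its centre

How it is judged:
On the way, in this order (a step that is already met when the one before it is completed fails the run):
1. a finger pushes the reel (contact force between the fingers and reel above 0.2 N), for 0.02 s.
2. the fingers are drawn back out of the reel, to the front (contact force between the fingers and reel below 0.05 N and x of the grasp point in the frame of reel below -0.03 m), for 0.1 s.
3. a finger pushes the reel again (contact force between the fingers and reel above 0.2 N), for 0.02 s.
At the end, for the whole second after the job is handed in: the threading slot points straight up within 0.12 rad (7 degrees) and the reel is at rest (below 0.03 rad/s) (angle between reel's own z axis and vertical below 0.12 rad and angular speed of reel below 0.03 rad/s); the robot touches nothing.
It fails at once if the reel is gripped or struck: more than 25 N between fingers and reel (contact force between the fingers and reel above 25 N).
It fails at once if a loose thing on the bench or counter is moved by more than 15 mm, lifted or knocked over (distance of any of clip_tin, flux_bottle, screwdriver, splice_roll, board, parts_box, small_reel from where it was at the start of the episode above 0.015 m or angle between any of flux_bottle, clip_tin's own z axis and vertical above 0.5 rad).
It also fails if it takes over 48 s, if anything falls off the work surface, if the arm or the gripper's body presses on something with over 40 N, if the wrist force passes 120 N, or if a joint passes its speed limit or range.

## Working session

There is one attempt and no reset: what is moved stays moved. The work goes in short steps, each a Python script; the robot and the scene stay as the last script left them, time stands still between calls to the robot, and variables do not carry over. Pictures are saved under pics/ and viewed, at most 10 in all, crops included, and the job is handed in when it is done.

```bash
mkdir -p pics; ls
python3 - <<'E'
from rig import robot
import cv2
for n in("scene","top"):
    cv2.imwrite(f"pics/{n}0.png",robot.grab_frame(n)[...,::-1]); c=robot.camera_info(n); print(n,c)
    import numpy as np
    R=cv2.Rodrigues(np.array(c["rvec"]))[0]; print(-R.T@np.array(c["tvec"]),R[2])
print(robot.get_state())
E
```

```text
pics
scene {'fx': 395.409817462801, 'fy': 395.409817462801, 'cx': 259.80673092687243, 'cy': 190.86115851831374, 'rvec': array([ 1.84605549,  1.16587581, -0.65396674]), 'tvec': array([-0.31441351, -0.05599082,  1.86306349])}
[ 1.60035044 -0.42327486  0.91253125] [-0.77204403  0.3728016  -0.51474944]
top {'fx': 492.2012396388041, 'fy': 492.2012396388041, 'cx': 253.95618602840756, 'cy': 184.25610240075272, 'rvec': array([ 2.1518848 , -2.20087966,  0.06158535]), 'tvec': array([0.09387548, 0.58702064, 1.49608033])}
[0.47833719 0.05730036 1.53608997] [ 0.0728812   0.01537218 -0.99722215]
{'time': 0.1, 'qpos': array([-1.31648833,  0.41790513, -0.01030581,  1.614087  ,  0.00469054,
        1.11071056, -0.05300064]), 'joint_vel': array([ 0.00075832, -0.0015943 , -0.00078342,  0.00019764, -0.00243071,
        0.00025834, -0.00087573]), 'effort': array([ 2.53049875e-03, -8.52575541e+01,  6.39988706e-01, -4.26692355e+01,
       -4.89525462e-02,  1.63471524e-02,  1.94797217e-04]), 'ee_pos': array([0.18210966, 0.59755589, 0.22390487]), 'tool_rot': array([[-9.56568553e-01,  2.91507365e-01, -2.43626041e-04],
       [ 2.91507457e-01,  9.56567970e-01, -1.05847825e-03],
       [-7.55093394e-05, -1.08352582e-03, -9.99999410e-01]]), 'force': array([ 0.33966762,  0.07443955, -0.21478118]), 'moment': array([ 0.0537531 , -0.0143401 , -0.00202984]), 'grasp_force': 0.0, 'opening': 0.09402591882364264}
```

View pics/scene0.png

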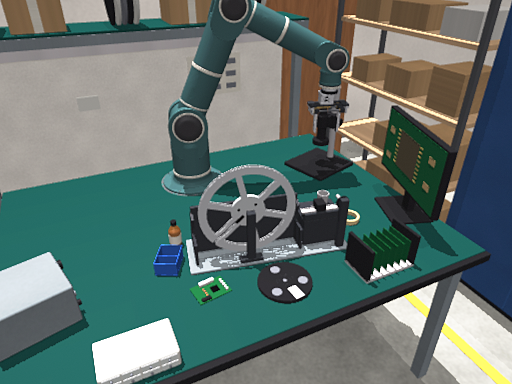

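View pics/top0.png

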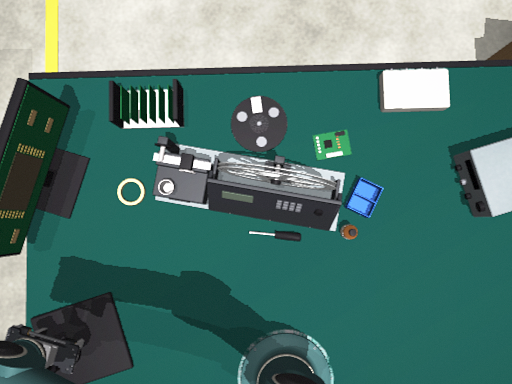

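View crops.

Run:
```python
import cv2
a=cv2.imread("pics/scene0.png")[155:275,180:350]; b=cv2.imread("pics/top0.png")[135:245,145:355]
cv2.imwrite("pics/sc.png",cv2.resize(a,None,fx=4.7,fy=4.7,interpolation=cv2.INTER_CUBIC))
cv2.imwrite("pics/tc.png",cv2.resize(b,None,fx=3.8,fy=3.8,interpolation=cv2.INTER_CUBIC))
```

```text
(no output)
```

View pics/sc.png

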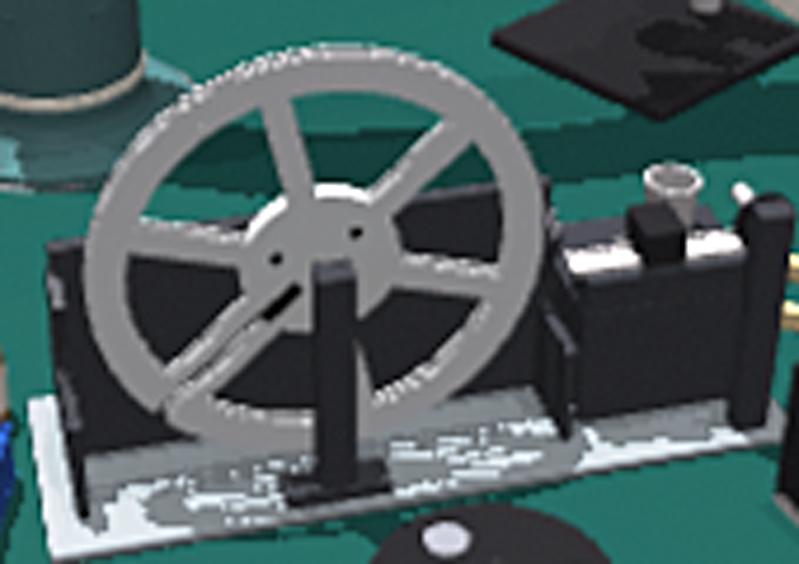

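View pics/tc.png

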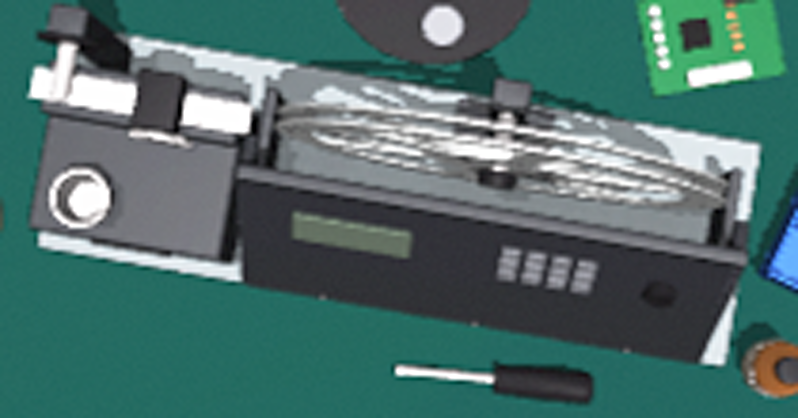

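```bash
cat > h.py <<'E'
import numpy as np, cv2
from rig import robot
def ray(n,uv):
    c=robot.camera_info(n); R=cv2.Rodrigues(np.array(c["rvec"]))[0]; o=-R.T@np.array(c["tvec"])
    d=R.T@np.array([(uv[0]-c["cx"])/c["fx"],(uv[1]-c["cy"])/c["fy"],1]); return o,d/np.linalg.norm(d)
def onplane(n,uv,p,nrm):
    o,d=ray(n,uv); return o+d*(np.dot(np.array(p)-o,nrm)/np.dot(d,nrm))
def onz(n,uv,z): return onplane(n,uv,[0,0,z],[0,0,1])
def tri(n1,a,n2,b):
    o,d=ray(n1,a);p,e=ray(n2,b)
    s,t=np.linalg.lstsq(np.c_[d,-e],p-o,rcond=None)[0]; return (o+s*d+p+t*e)/2,np.linalg.norm(o+s*d-p-t*e)
def proj(n,P):
    c=robot.camera_info(n); K=np.array([[c["fx"],0,c["cx"]],[0,c["fy"],c["cy"]],[0,0,1.]])
    return cv2.projectPoints(np.atleast_2d(np.array(P,float)),np.array(c["rvec"]),np.array(c["tvec"]),K,None)[0][:,0]
E
python3 - <<'E'
from h import *
from scipy.optimize import least_squares
np.set_printoptions(precision=4,suppress=True)
T=lambda u,v:(u/3.8+145-.4,v/3.8+135-.4); S=lambda u,v:(u/4.7+180-.4,v/4.7+155-.4)
a=onz("top",T(240,170),.2);b=onz("top",T(748,246),.2);print("console",a,b,np.linalg.norm(a-b),(a+b)/2)
l=onz("top",T(274,113),.184);r=onz("top",T(736,192),.184);print("rim",l,r,np.linalg.norm(l-r),(l+r)/2)
d=a-b; y1=np.arctan2(-d[0],d[1]); d=l-r; y2=np.arctan2(-d[0],d[1]); print("yaw",y1,y2)
print("post",tri("scene",S(335,272),"top",T(513,92)))
print("tin",tri("scene",S(672,178),"top",T(80,196)))
yaw=(y1+y2)/2; n=np.array([np.cos(yaw),np.sin(yaw),0]); ey=np.array([-n[1],n[0],0])
C=(l+r)/2
for nm,pts,rad in(("out",[(85,262),(100,335),(158,411),(505,360),(546,270),(545,215)],.165),("in",[(330,92),(200,128),(440,118),(133,215),(501,200),(127,300),(490,300),(475,330),(145,360)],.138)):
    W=np.array([onplane("scene",S(*p),C+n*.0065,n)-C for p in pts]); q=np.c_[W@ey,W[:,2]]
    f=least_squares(lambda c:np.hypot(*(q-c[:2]).T)-c[2],[0,0,rad]); print(nm,f.x,f.fun,"z",f.x[1]+C[2])
for p in [(295,290),(160,408),(280,95),(458,120),(135,228),(495,285)]:
    w=onplane("scene",S(*p),C+n*.0065,n)-C; v=np.array([w@ey,w[2]])-f.x[:2]; print(p,np.hypot(*v),np.degrees(np.arctan2(v[0],v[1])))
E
```

```text
console [0.5924 0.2036 0.2   ] [ 0.5296 -0.1581  0.2   ] 0.3671198260844189 [0.561  0.0228 0.2   ]
rim [0.6348 0.18   0.184 ] [ 0.5694 -0.1534  0.184 ] 0.3396877825265782 [0.6021 0.0133 0.184 ]
yaw -0.17186212777998364 -0.19365880131511704
post (array([0.6439, 0.0068, 0.2023]), np.float64(0.0008333551844651667))
tin (array([0.5792, 0.3268, 0.1592]), np.float64(0.0004988634620874498))
out [ 0.0054 -0.0026  0.1663] [ 0.0051 -0.0016 -0.0045  0.0057  0.0002 -0.0048] z 0.1813529481997598
in [-0.002   0.0015  0.1389] [-0.0022  0.0056 -0.0021  0.0015 -0.0013 -0.0042  0.0004  0.0027 -0.0004] z 0.18551015117190744
(295, 290) 0.024890960589683205 -137.94291490630684
(160, 408) 0.15610346173287845 -131.35693826801366
(280, 95) 0.14080036731862813 -9.786353270778552
(458, 120) 0.14291042840953447 44.361076989337946
(135, 228) 0.1355136349014173 -67.82859528189077
(495, 285) 0.13816223386939983 106.93531143757627
```

```bash
cat >> h.py <<'E'
C=np.array([.602,.0135,.184]); yaw=-.18
n=np.array([np.cos(yaw),np.sin(yaw),0]); ey=np.array([-n[1],n[0],0]); ez=np.array([0,0,1.])
def rot(p,s):
    z=np.cos(p)*n-np.sin(p)*ez; y=s*ey; return np.c_[np.cross(y,z),y,z]
def pt(th,r,x):   # th deg from up towards +y
    t=np.radians(th); return C+n*x+r*(np.sin(t)*ey+np.cos(t)*ez)
E
python3 - <<'E'
from h import *
np.set_printoptions(precision=2,suppress=True)
for p in(0,.2,.35,.5,.7):
  for s in(1,-1):
    for th,x in((-35,-.1),(-35,-.005),(0,-.005),(46,-.005),(46,-.1)):
      q=robot.ik(pt(th,.1,x),rot(p,s)); print(p,s,th,x,q)
E
```

```text
0 1 -35 -0.1 None
0 1 -35 -0.005 [ 0.69  0.7  -0.93  2.54  2.9   1.59 -1.02]
0 1 0 -0.005 [ 0.56  0.67 -1.    2.5   2.72  1.62 -0.98]
0 1 46 -0.005 [-1.07  0.66  0.6   2.46  2.4   1.25 -1.76]
0 1 46 -0.1 None
0 -1 -35 -0.1 None
0 -1 -35 -0.005 [-0.15  0.48 -0.01  2.57  2.8   1.49  1.61]
0 -1 0 -0.005 [-0.5   0.44  0.17  2.53  2.61  1.38  1.6 ]
0 -1 46 -0.005 [-1.01  0.63  0.53  2.46  2.4   1.28  1.42]
0 -1 46 -0.1 None
0.2 1 -35 -0.1 None
0.2 1 -35 -0.005 [-0.35  0.27  0.22  2.56  2.79  1.05 -1.52]
0.2 1 0 -0.005 [-0.39  0.23  0.07  2.51  2.55  1.02 -1.36]
0.2 1 46 -0.005 [-1.04  0.43  0.59  2.45  2.41  0.97 -1.54]
0.2 1 46 -0.1 None
0.2 -1 -35 -0.1 None
0.2 -1 -35 -0.005 [ 0.83  0.49 -1.08  2.52  2.69  1.2   2.13]
0.2 -1 0 -0.005 [ 0.65  0.43 -1.08  2.48  2.5   1.21  2.15]
0.2 -1 46 -0.005 [-0.18  0.38 -0.37  2.43  2.36  1.2   1.92]
0.2 -1 46 -0.1 None
0.35 1 -35 -0.1 None
0.35 1 -35 -0.005 [-1.08  0.24  1.03  2.53  2.92  0.7  -1.67]
0.35 1 0 -0.005 [-0.99  0.14  0.72  2.47  2.51  0.69 -1.31]
0.35 1 46 -0.005 [-1.03  0.29  0.59  2.42  2.33  0.75 -1.33]
0.35 1 46 -0.1 [-0.84  0.14  0
[... 638 characters left out ...]
0.5 -1 0 -0.005 [-0.97  0.04  0.71  2.4   2.23  0.48  2.17]
0.5 -1 46 -0.005 [-1.11  0.21  0.71  2.36  2.16  0.52  2.05]
0.5 -1 46 -0.1 [-1.7   0.03  1.07  2.52  1.92  0.71  2.21]
0.7 1 -35 -0.1 [-0.97 -0.31  0.68  2.51  1.57  0.5  -0.18]
0.7 1 -35 -0.005 [-0.87 -0.01  0.79  2.33  1.76  0.21 -0.36]
0.7 1 0 -0.005 [-0.88 -0.01  0.65  2.28  1.45  0.32 -0.15]
0.7 1 46 -0.005 [-0.91  0.13  0.53  2.25  1.54  0.37 -0.39]
0.7 1 46 -0.1 [-1.01 -0.05  0.43  2.41  1.48  0.58 -0.42]
0.7 -1 -35 -0.1 None
0.7 -1 -35 -0.005 [-0.61 -0.    0.53  2.33  1.76  0.21  2.78]
0.7 -1 0 -0.005 None
0.7 -1 46 -0.005 [-1.23  0.16  0.9   2.26  1.52  0.3   2.74]
0.7 -1 46 -0.1 [-1.11 -0.06  0.53  2.41  1.48  0.58  2.72]
```

```bash
cat >> h.py <<'E'
def rot2(p,ty,s=1):
    h=np.array([np.cos(ty),np.sin(ty),0]); z=np.cos(p)*h-np.sin(p)*ez; y=s*np.array([-h[1],h[0],0]); return np.c_[np.cross(y,z),y,z]
E
python3 - <<'E'
from h import *
np.set_printoptions(precision=2,suppress=True)
s0=robot.get_state(); print("lift",robot.ik(s0["ee_pos"]+[.1,-.1,.2],s0["tool_rot"]))
for ty in(-.18,0):
 for p in(.4,.5,.6):
  for s in(1,-1):
    R=rot2(p,ty,s); L=[]
    for th,d,u in((-38,-.07,.12),(-38,-.07,0),(-38,0,0),(50,0,0),(50,-.07,0)):
      q=robot.ik(pt(th,.1,-.004)+R[:,2]*d+u*ez,R); L.append(q)
    print(ty,p,s); [print("   ",q) for q in L]
E
```

```text
lift [-1.14  0.21  0.04  1.45 -0.01  1.48  0.17]
-0.18 0.4 1
    [-0.41 -0.37  0.17  2.44  1.75  0.44 -0.32]
    None
    [-1.08  0.2   1.05  2.51  2.91  0.61 -1.63]
    [-1.03  0.28  0.6   2.39  2.29  0.68 -1.28]
    [-1.11  0.09  0.51  2.48  2.03  0.79 -1.03]
-0.18 0.4 -1
    [ 0.04 -0.35 -0.19  2.43  1.85  0.27  2.67]
    None
    [ 0.9   0.25 -1.08  2.46  2.54  0.75  2.11]
    [-0.15  0.26 -0.37  2.37  2.19  0.87  2.1 ]
    [-1.64  0.14  1.09  2.49  2.08  0.7   2.03]
-0.18 0.5 1
    [-0.16 -0.36 -0.01  2.35  1.25  0.32  0.16]
    [-1.07 -0.28  0.8   2.54  2.08  0.58 -0.63]
    [-1.05  0.08  1.    2.46  2.73  0.44 -1.37]
    [-1.01  0.22  0.6   2.35  2.14  0.55 -1.08]
    [-1.08  0.01  0.5   2.43  1.85  0.68 -0.79]
-0.18 0.5 -1
    [ 0.19 -0.35 -0.27  2.34  1.05  0.2  -2.81]
    [-0.16 -0.14 -0.01  2.52  2.28  0.41  2.21]
    [ 0.94  0.16 -1.08  2.41  2.43  0.55  2.18]
    [-0.96  0.21  0.53  2.35  2.13  0.56  2.08]
    [-1.63 -0.    1.07  2.44  1.87  0.67  2.35]
-0.18 0.6 1
    [-0.37 -0.36  0.17  2.27  0.94  0.45  0.5 ]
    [-1.02 -0.31  0.75  2.46  1.74  0.51 -0.28]
    [-0.91 
[... 1020 characters left out ...]
-1
    None
    [-0.85 -0.29  0.81  2.54  2.65  0.32  2.2 ]
    [ 1.08  0.16 -1.07  2.41  3.03  0.42  1.81]
    [ 0.49  0.25 -0.91  2.36  2.35  0.64  2.25]
    [-0.77 -0.05  0.35  2.48  2.25  0.5   2.2 ]
0 0.6 1
    [-0.16 -0.36  0.16  2.27  0.15  0.26  1.47]
    [-0.9  -0.35  0.82  2.47  1.92  0.25 -0.21]
    [ 1.07  0.1  -1.04  2.35  3.04  0.23 -1.39]
    [-0.81  0.13  0.51  2.34  2.42  0.32 -1.1 ]
    [-0.97 -0.1   0.55  2.42  1.89  0.4  -0.54]
0 0.6 -1
    [-0.05 -0.35  0.08  2.27 -0.02  0.25 -1.52]
    [ 0.7  -0.18 -0.57  2.43  4.11  0.2   0.61]
    [ 1.07  0.1  -1.04  2.35  3.04  0.23  1.75]
    [-0.15  0.13 -0.19  2.32  2.26  0.39  2.23]
    [ 0.85 -0.09 -1.17  2.37  2.1   0.25  2.34]
```

Run:
```python
from h import *
np.set_printoptions(precision=2,suppress=True)
s0=robot.get_state(); robot.gripper_to(0.0)
robot.move_ptp(s0["ee_pos"]+[.1,-.1,.2],s0["tool_rot"])
for P in((.4,.25,.4),(.42,.18,.4),(.45,.12,.4),(.5,.1,.36)):
  for p in(.6,.8,1.1): print(P,p,robot.ik(np.array(P),rot2(p,-.18,1)))
R=rot2(.5,-.18,1); print(robot.ik(pt(-31,.1,-.004)-R[:,2]*.07,R), robot.get_state()["time"],robot.get_state()["opening"])
```

```text
(0.4, 0.25, 0.4) 0.6 [-1.23 -0.19  0.02  2.21  1.07  1.19 -0.3 ]
(0.4, 0.25, 0.4) 0.8 [-1.19 -0.21  0.08  2.11  0.85  1.14 -0.05]
(0.4, 0.25, 0.4) 1.1 [-1.07 -0.17  0.15  1.96  0.48  1.17  0.32]
(0.42, 0.18, 0.4) 0.6 [-1.13 -0.31  0.06  2.3   1.11  1.1  -0.2 ]
(0.42, 0.18, 0.4) 0.8 [-1.1  -0.31  0.14  2.19  0.86  1.07  0.07]
(0.42, 0.18, 0.4) 1.1 [-0.99 -0.25  0.22  2.02  0.48  1.13  0.46]
(0.45, 0.12, 0.4) 0.6 [-0.99 -0.38  0.12  2.33  1.14  0.96 -0.08]
(0.45, 0.12, 0.4) 0.8 [-1.02 -0.37  0.23  2.21  0.87  0.98  0.21]
(0.45, 0.12, 0.4) 1.1 [-0.93 -0.27  0.31  2.03  0.47  1.08  0.62]
(0.5, 0.1, 0.36) 0.6 [-0.92 -0.27  0.23  2.35  1.29  0.77 -0.16]
(0.5, 0.1, 0.36) 0.8 [-0.92 -0.26  0.3   2.23  0.91  0.77  0.23]
(0.5, 0.1, 0.36) 1.1 [-0.86 -0.16  0.39  2.03  0.43  0.92  0.73]
[-0.69 -0.2   0.44  2.52  2.08  0.49 -0.71] 2.4833 0.00013004722488733184
```

Run:
```python
from h import *
np.set_printoptions(precision=3,suppress=True)
robot.move_ptp(np.array([.42,.18,.4]),rot2(.6,-.18)); R=rot2(.5,-.18)
robot.move_ptp(np.array([.5,.08,.36]),R)
robot.move_ptp(pt(-31,.1,-.004)-R[:,2]*.07,R)
s=robot.get_state(); print(s["time"],s["qpos"],s["ee_pos"],s["force"],s["moment"])
a=robot.grab_frame("scene")[120:280,150:350]; b=robot.grab_frame("wrist")
im=np.vstack([cv2.resize(a,(500,400))[:300],cv2.resize(b[:288],(500,281))])
cv2.imwrite("pics/a1.png",im[...,::-1]); cv2.imwrite("pics/w1.png",b[...,::-1])
```

```text
4.9917 [-0.864 -0.227  0.59   2.522  2.049  0.533 -0.658] [ 0.529 -0.024  0.304] [0.616 0.96  0.945] [ 0.187  0.796 -0.029]
```

View pics/a1.png

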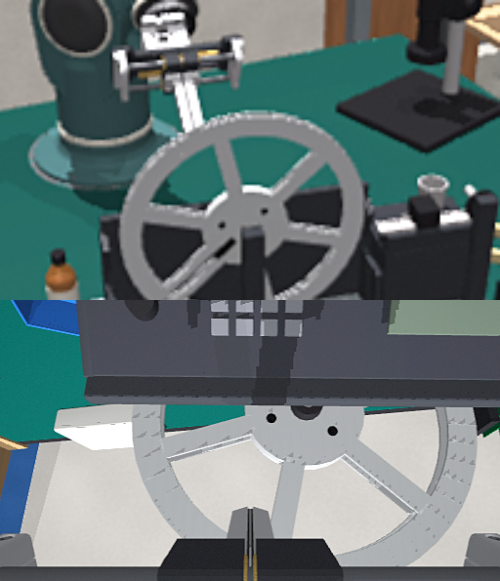

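Run:
```python
from h import *
np.set_printoptions(precision=0,suppress=True)
b=cv2.imread("pics/w1.png")
for th in(-12,48,-72):
  for r in(.058,.138): print(th,r,proj("wrist",pt(th,r,-.0065)))
for th in range(-90,91,2):
  for r in(.138,.165):
    cv2.circle(b,tuple(int(round(v)) for v in proj("wrist",pt(th,r,-.0065))[0]),1,(0,0,255),-1)
for th in(-12,48,-72):
  q=proj("wrist",[pt(th,.058,-.0065),pt(th,.138,-.0065)]).round().astype(int); cv2.line(b,q[0].tolist(),q[1].tolist(),(255,0,0),1)
cv2.imwrite("pics/w1o.png",b)
```

```text
-12 0.058 [[297. 170.]]
-12 0.138 [[280. 260.]]
48 0.058 [[356. 152.]]
48 0.138 [[430. 209.]]
-72 0.058 [[249. 131.]]
-72 0.138 [[165. 155.]]
```

View pics/w1o.png

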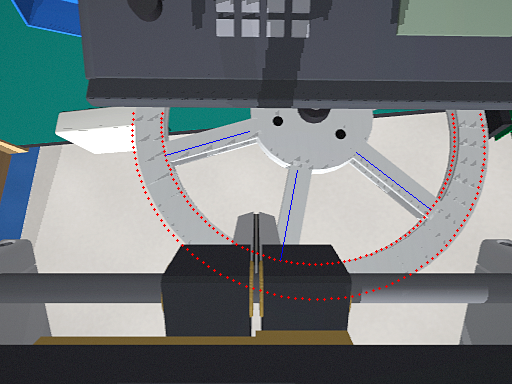

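```bash
cat >> h.py <<'E'
R=rot2(.5,-.18)
def fpos(ts,gap=0,u=.1,x=-.004):   # finger centre touching the -side of a spoke at angle ts
    t=np.radians(ts); off=.010+.0125*abs(np.cos(t))+.009*abs(np.sin(t))+gap
    e=np.sin(t)*ey+np.cos(t)*ez; tg=np.cos(t)*ey-np.sin(t)*ez
    return C+n*x+u*e-off*tg
def insert(P):
    robot.move_ptp(P-R[:,2]*.06,R); return robot.move_linear(P,.1,threshold=8)
def push(a,b,step=11,v=.08):
    N=max(1,int(np.ceil((b-a)/step)))
    for ts in np.linspace(a,b,N+1):
        robot.move_linear(fpos(ts),v); s=robot.get_state(); print("spoke %.0f"%ts,s["time"],s["force"].round(1))
def out(back=.012):
    t=robot.get_state()["ee_pos"]; robot.move_linear(t-R[:,2]*.06,.12); robot.pause(.15)
def look(name):
    cv2.imwrite(f"pics/{name}.png",cv2.resize(robot.grab_frame("scene")[155:275,180:350],None,fx=4.7,fy=4.7,interpolation=cv2.INTER_CUBIC)[...,::-1])
E
python3 - <<'E'
from h import *
hit=insert(fpos(-12,.007)); print(hit)
if not hit:
    push(-12,50); out()
print(robot.get_state()["ee_pos"],robot.get_state()["time"]); look("s2")
E
```

```text
False
spoke -12 6.3417 [0.4 0.8 0.4]
spoke -2 6.7417 [ 0.1 -0.6 -0.1]
spoke 9 7.1083 [ 0.2  0.4 -0.4]
spoke 19 7.475 [ 0.4 -0.3  0.5]
spoke 29 7.85 [-0.5 -0.6 -0.2]
spoke 40 8.2333 [ 0.4 -0.3 -0.2]
spoke 50 8.6167 [ 0.8 -0.2 -0.9]
[0.55741674 0.08285186 0.29572398] 9.4167
```

View pics/s2.png

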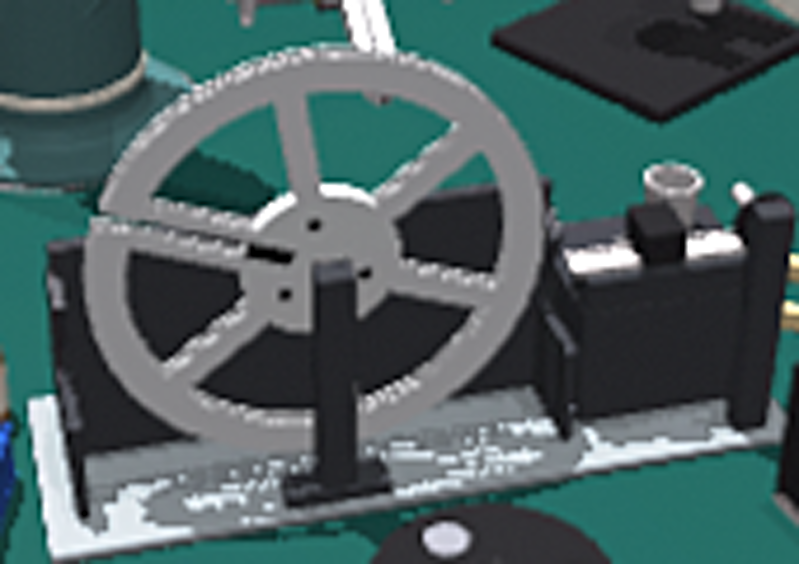

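```bash
cat >> h.py <<'E'
S=lambda u,v:(u/4.7+180-.4,v/4.7+155-.4)
def ang(p):
    w=onplane("scene",S(*p),C+n*.0065,n)-C; return np.hypot(w@ey,w[2]),np.degrees(np.arctan2(w@ey,w[2]))
E
python3 - <<'E'
from h import *
for p in((95,218),(290,257),(182,226),(292,95),(455,127),(490,283)): print(p,ang(p))
E
```

```text
(95, 218) (np.float64(0.16682225826093808), np.float64(-67.0759086593335))
(290, 257) (np.float64(0.024644840121208867), np.float64(-62.53877462874471))
(182, 226) (np.float64(0.10782702279141407), np.float64(-62.870503538699225))
(292, 95) (np.float64(0.14026384678014553), np.float64(-7.369999762787643))
(455, 127) (np.float64(0.13726722773717562), np.float64(44.3064928494999))
(490, 283) (np.float64(0.1314656936629518), np.float64(106.17902159864555))
```

Run:
```python
from h import *
hit=insert(fpos(-11,.008)); print(hit)
if not hit:
    push(-11,57); out()
print(robot.get_state()["ee_pos"],robot.get_state()["time"]); look("s3")
robot.move_ptp(np.array([.5,.04,.36]),R)
b=robot.grab_frame("wrist"); 
for th in(-60,0,60):
    q=proj("wrist",[pt(th,.058,-.0065),pt(th,.165,-.0065)]).round().astype(int); cv2.line(b,q[0].tolist(),q[1].tolist(),(0,0,255),1)
a=cv2.imread("pics/s3.png"); b=b[...,::-1]
cv2.imwrite("pics/s3w.png",np.hstack([cv2.resize(a[:450,50:600],(440,360)),cv2.resize(b[80:350,80:440],(360,360))]))
```

```text
False
spoke -11 11.0667 [0.7 0.1 0.6]
spoke -1 11.45 [ 0.3 -1.1 -0.2]
spoke 8 11.8083 [-0.5 -0.7 -0.4]
spoke 18 12.1667 [-0.3 -0.2 -0.7]
spoke 28 12.525 [-0.2 -0.3 -0.6]
spoke 38 12.8917 [-0.2 -0.6  0. ]
spoke 47 13.2667 [-0.  -1.2  0.1]
spoke 57 13.6417 [-0.4 -0.4 -0.2]
[0.55926943 0.09205634 0.2876823 ] 14.4417
```

View pics/s3w.png

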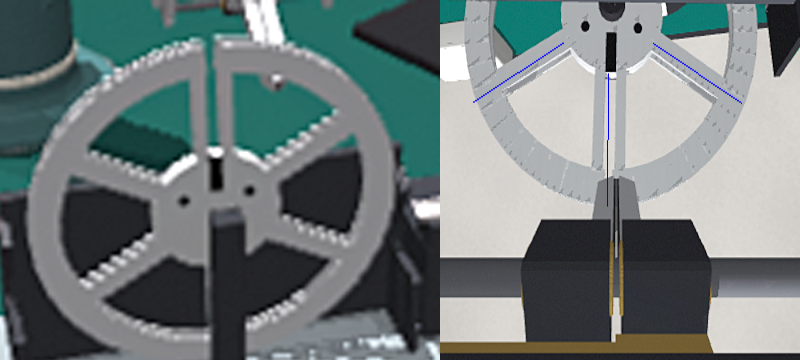

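Run:
```python
from h import *
np.set_printoptions(precision=1,suppress=True)
a=[onplane("scene",S(*p),C+n*.0065,n)-C for p in((312.5,52.5),(320,219))]; print([ang(p) for p in((312.5,52.5),(320,219))]); d=a[0]-a[1]; print(np.degrees(np.arctan2(d@ey,d[2])))
b=robot.grab_frame("wrist"); cv2.imwrite("pics/w4.png",b[...,::-1]); g=cv2.cvtColor(b,cv2.COLOR_RGB2GRAY)
for r in(120,130,160,180,200,215,230,245): print(r,g[r,230:275])
print(proj("wrist",[pt(0,.04,-.0065),pt(0,.1,-.0065),pt(0,.138,-.0065)]),robot.get_state()["time"])
```

```text
[(np.float64(0.16879987576181377), np.float64(-1.2465356838342716)), (np.float64(0.03912394916622787), np.float64(-0.12070020143886154))]
-1.586160901753313
120 [176 177 177 177 177 176 176 176 176 177 177 177 178 179 192 128   0  12
  17  20  16  15  15  19  10   0 171 186 176 176 178 178 178 174 176 177
 175 176 177 175 177 177 176 175 176]
130 [252 255 246 202 177 174 178 179 157 142 168 179 179 185 147  61   4  20
  15  13  27  19  16  17  11  42 169 185 181 184 160 143 169 179 178 174
 173 169 162 165 206 238 254 255 255]
160 [215 216 219 192 173 177 178 178 177 177 178 178 177 163 205 218 215 215
 214 214 215 214 214 216 220 192 173 176 179 177 177 177 178 176 174 197
 212 213 210 211 210 210 210 209 210]
180 [220 223 194 174 177 177 178 178 178 176 178 179 168 197 216 219 216 215
 219 219 217 216 217 221 209 184 175 177 177 177 178 177 177 177 173 206
 217 213 211 210 211 213 212 211 210]
200 [220 201 183 178 179 179 178 178 176 178 177 177 180 211 219 218 217 215
 215 217 215 215 217 221 194 176 177 178 177 179 178 178 180 176 182 209
 218 219 217 217 215 215 214 212 212]
215 [181 180 180 180 179 180 180 184 187 167 156 129 113 116 117 119 120 120
 122 122 121 122 128 100  41  58  78  39  59 113 126 122 121 121 122 120
 120 119 118 116 129 131 166 203 194]
230 [172 181 181 182 166 131 118 122 124 121 123 122 122 121 122 121 123 122
 121 123 122 124 131  81  15  66  81  47  19 113 130 123 122 121 123 123
 122 122 123 120 121 121 122 122 120]
245 [ 23  26  26  25  30  27  28  25  30  33  26  30  30  30  27  23  24  35
  29  24  63 119 117  67  18  79  98  55  17  87 127 102  47  23  23  30
  29  26  31  29  26  28  27  29  32]
[[247.6 120.6]
 [247.1 172.1]
 [246.7 207.7]] 15.4833
```

Run:
```python
from h import *
robot.move_ptp(np.array([.42,.18,.4]),rot2(.6,-.18)); robot.pause(.3)
print(robot.sign_off())
```

```text
the job is handed in; nothing more can be done
None
```

The job is handed in: two fingertip pushes turned the reel until its slot was about 1.5° short of straight up (7° allowed), measured from both the scene and wrist cameras; I then withdrew the hand, and the sign-off returned no verdict.

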